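Fit the red polariser in a projector by feeling for its hidden notches

TASK

Fit the red polariser holder in the open projector: lift it out of the rack by its tab, lower it through the loading gap of the black light channel slowly until its feet stand on the floor, and, keeping hold of it, drag it lightly along the floor under the rails until its feet drop into the hidden notches; stop there, press it fully home and let it go standing upright. The glass is fragile: never load the holder against the projector with more than 30 N, and leave the other two holders, the screwdriver and the loose lens as they are.

Things in the scene. Friction and masses are not known exactly. Their poses are not given: they have to be found in the camera images.
- holder_red: Polariser holder to be fitted: upright aluminium frame, red glass, red grip tab on top, 84 mm tall, 40 to 85 g, in one of three rack pockets. Origin: centre of its underside; x along width, y along thickness. Frame x +-19, y +-3, z 16 to 60 mm; crossbar x +-31, y +-3, z 10 to 16; two feet below it, x 25 to 31 either side, y +-2.5, z 0 to 10.
- red_tab (a point): Grip point of the red holder, on its centre line 79 mm above its underside; same axes. Half a turn about z makes no difference. The tab is 10 mm thick (grip it across y), 24 mm wide (x) and spans z 60 to 84 mm above the underside.
- holder_green: Same kind of holder with green glass and tab, origin at the centre of its underside. It stays in the rack.
- holder_yellow: Same kind of holder with yellow glass and tab, origin at the centre of its underside. It stays in the rack.
- rack: Grey slotted rack, fixed, 228 (x) x 44 (y) mm, 30 mm tall. Origin: centre of its underside. The holders stand in a row along its x, 72 mm apart, thickness along its y, in pockets 10 mm wide (y) and 69 mm long (x); pocket floor 6 mm above the table, pocket depth 24 mm.
- projector: Open projector, fixed: white lower case 270 (x) x 340 (y) mm, green mainboard, grey lens on the +x side, black light channel along y. Origin: centre of its underside, z up. Case walls 70 to 82 mm high; nothing on it is higher than 97 mm.
- gap (a point): Middle of the loading gap, on the centre line and floor of the light channel, 50 mm above the table; axes as the projector's. The channel is a black trough along y, 70 mm wide inside, y -20 to +150 mm, walls 32 mm above the floor, closed at both ends by blocks 34 mm high. The gap, y -20 to +20, is open over the full width: the holder goes in here, its own y along the channel.
- rails (a point): Start of the rails on the channel floor's centre line, 20 mm past gap; same axes. From here to y +130 mm a bright metal rail overhangs each side, its underside 22 mm and top 27 mm above the floor, leaving 44 mm open between: frame and tab pass, crossbar and feet run underneath, and up to 6 mm of lift is free. Floor rigid (set down at 15 mm/s, the shock is near 25 N), friction 0.5 to 0.75.
- channel_end (a point): Far end of the channel floor, on its centre line, 150 mm past gap; same axes. Under each rail the floor has one notch, 8 mm long (y) and 8 mm deep, one facing the other, out of sight; their place differs in every projector: centre 30 to 100 mm before this end. When the feet drop in, the holder sinks 8 mm until they stand on the bottom of the notches: fully home.
- screwdriver: Screwdriver lying on the table, 190 mm long. Origin: centre of its underside. Leave it.
- lens_cell: Loose lens in a round black cell, 44 mm in diameter, 16 mm tall, on the table. Origin: centre of its underside. Leave it.

How it is judged:
By the outcome, as a careful person would: the job done as asked, in the order asked, and still so for the second after the job is handed in, with the robot touching nothing.
It also fails if it takes over 72 s, if anything falls off the work surface, if the arm or the gripper's body presses on something with over 40 N, if the wrist force passes 120 N, or if a joint passes its speed limit or range.

ROBOT

A 6-joint arm with a two-finger parallel gripper is mounted at the origin on the work surface. World frame = base frame: x ahead of the robot, y to its left, z up, the work surface at z = 0. Lengths are in m, angles in degrees, forces in N, time in s.
With the tool pointing down it reaches from about 0.375 to 0.9 m from the base axis. Payload 3.1 kg.
Tool frame: the origin (TCP) lies on the centre line of the jaws, within the pads' length; the fingertips stand 17 mm ahead of it and the grasp point (between the pads) lies 2 mm behind it; z points along the fingers, y is the line along which they close (so a half turn about z gives the same grasp; the last joint's range is limited). The gripper opens to 87 mm and grips with 3 to 60 N. Pads are 19 mm wide; open, the fingers measure 117 mm over their backs; the gripper's body (75 mm by 190 mm) begins 51 mm behind the grasp point.
Start: joints at [-86.03, 30.224, 82.088, -0, 67.689, -10.227], TCP at [0.153, -0.606, 0.24] pointing down, gripper open.
Joint ranges: [-176.69, 176.69], [-43.24, 126.21], [12.49, 139.97], [-82, 262], [0, 151.66], [-163.58, 163.58]. Speed limits (degrees/s): [159.86, 159.86, 180, 180, 180, 180].

INTERFACE

Orientations are given as a 3x3 rotation matrix whose columns are the frame's x, y, z axes.
In Python, from rig import bot, imaging, finder gives the robot as it stands. The module is installed in compiled form; this text tells all that it offers.
- The arm moves only by the tool play_rows, never from a script. Its argument "motion" is a list that holds one entry, the list of rows, each a list of 6 numbers: the shift along the tool's x, y, z in shares of 500 mm (1.0 is 500 mm), then the turn, a rotation vector about the tool's x, y, z in normalised numbers (1 is 45 degrees). In form: [[[dx, dy, dz, wx, wy, wz], ...]]. A call has 1 to 8 rows; each row is the pose to reach, as a shift and turn from the pose commanded when the call began, along the tool's axes at that moment; what a row does not reach only later rows make up. A row lasts 1/12 s, in which the tool goes at most 41.7 mm and 7.16 degrees, less where a joint would pass 70% of its speed; a pose out of reach is approached as far as the arm can. A shift or turn number past 1, either way, is cut back to 1. A call with a gripper value outside its range is refused whole. "fingers" is the finger opening in m, from 0 to 0.087, set as the call begins (left out, the last holds). The fingers move at their own pace and stop on an object; the grip force is fixed at half the most. Time passes only in rows, so rows that repeat a pose let the fingers close. It gives the time, the measured TCP pose, the force, the opening and the grip force at its end, in the units of the state.
- bot.read_state(): the state, without advancing time (a new reading comes with each control period).
- imaging.capture(name): name is "side" or "top" or "wrist"; returns a dict with "frame" (400x640x3 uint8, red, green, blue), "camera_matrix" (3x3 intrinsics, pixels), "k1" (the pictures are not rectified: a ray, as slopes to the right and down, at radius r is drawn at 1 + k1 r^2 times it, then the intrinsics apply), "R" (3x3) and "t" (3): a world point X has camera coordinates R X + t. Camera axes: x right, y down, z forward; pixel columns grow to the right and rows downward; lengths in m; the calibration is good to about 2 mm. A picture is of the moment at which its call begins. There is no depth.
- bot.hand_in(): hands the job in; it is judged then, once.
Trained networks look in the newest picture that a camera, given by its name, has taken for a name from the list of things; names that differ only in an ending like _2 or _b are one class to them, and where a whole thing is asked for, a point or a joint stands for the part that bears it (a point fixed in the world has none). Each returns a list of dicts, best first, with "confidence" (0 to 1); they miss things now and then, are a little off and sometimes report something else, mostly with a low value. They report only what shows in the picture. A call takes as long as a camera call.
- finder.recognise(camera, name): "at" ([x, y, z] in m, in world coordinates, good to about 4 mm: the middle of the surface that is visible of it).
- finder.outline_of(camera, name): "pixels" (400x640 bool, what is visible of it).
The state is a dict: "time_s": time; "joint_positions": joint angles; "qvel": joint speeds; "tau": joint torques, N m; "position": TCP position; "tcp_rot": TCP orientation; "force": force on the tool from outside, world axes, zero at the start; "moment": the same for the moment, N m; "opening": opening from 0.0 (shut) to 1.0 (fully open); "grasp_force": force on a finger pad.
Only numpy, scipy, OpenCV 4.12 (cv2) and the standard library are available. Lean on these libraries where they do the work, as an engineer would, in place of code of your own. Each camera call takes 0.05 s, during which the arm holds its last target. There are 200 camera calls.

## Working session

There is one attempt and no reset: what is moved stays moved. The work goes in short steps, Python scripts to look and compute and a tool call to move; the robot and the scene stay as the last step left them, time stands still between calls to the robot, and variables do not carry over. Pictures are saved under pics/ and viewed, at most 14 in all, crops included, and the job is handed in when it is done.

Besides the shell and the picture viewer there is one more tool, called after ">>>" as name(argument=value, ...) on one line, values as JSON. play_rows: Moves the arm, as the interface text tells. Its arguments: {"type":"object","properties":{"motion":{"type":"array"},"fingers":{"type":"number"}},"required":["motion"]}

```bash
mkdir -p pics; cat > h.py <<'E'
import numpy as np, cv2
from rig import bot, imaging, finder
def cap(n,save=None):
    c=imaging.capture(n)
    if save: cv2.imwrite('pics/'+save+'.png',c['frame'][:,:,::-1])
    return c
def ray(c,uv):
    K=np.array(c['camera_matrix']);R=np.array(c['R']);t=np.array(c['t'])
    u=np.atleast_2d(uv).astype(float)
    d=cv2.undistortPoints(u[:,None],K,np.array([c['k1'],0,0,0.]))[:,0]
    return -R.T@t,(np.c_[d,np.ones(len(d))]@R)
def onz(c,uv,z):
    o,d=ray(c,uv); return o+d*((z-o[2])/d[:,2])[:,None]
def proj(c,X):
    X=np.atleast_2d(X).astype(float)
    r,_=cv2.Rodrigues(np.array(c['R'],float))
    return cv2.projectPoints(X,r,np.array(c['t'],float),np.array(c['camera_matrix'],float),np.array([c['k1'],0,0,0.]))[0][:,0]
E
python3 - <<'E'
from h import *
np.set_printoptions(precision=4,suppress=True)
for n in ['top','side']:
    c=cap(n,n+'0')
    R=np.array(c['R']);print(n,-R.T@np.array(c['t']),R[2],c['camera_matrix'][0][0])
    for k in ['holder_red','red_tab','holder_green','holder_yellow','rack','projector','screwdriver','lens_cell']:
        print(k,[(np.round(r['at'],4),round(r['confidence'],2)) for r in finder.recognise(n,k)[:2]])
s=bot.read_state();print(s)
E
```

```text
top [0.4352 0.0244 1.1472] [ 0.0554  0.0234 -0.9982] 387.33326889609503
holder_red [(array([0.5506, 0.1162, 0.0653]), 0.71), (array([ 0.5362, -0.2501,  0.0643]), 0.56)]
red_tab []
holder_green [(array([ 0.4682, -0.2324,  0.06  ]), 0.65)]
holder_yellow []
rack [(array([ 0.5294, -0.2473,  0.0165]), 0.57)]
projector [(array([0.5497, 0.1158, 0.0667]), 0.88)]
screwdriver [(array([0.3838, 0.5008, 0.0248]), 0.69), (array([0.5502, 0.1144, 0.066 ]), 0.46)]
lens_cell [(array([ 0.3655, -0.4433,  0.0137]), 0.46)]
side [0.2739 1.1422 0.9258] [ 0.1469 -0.7966 -0.5864] 515.0849398981862
holder_red [(array([ 0.5249, -0.2372,  0.0189]), 0.58)]
red_tab [(array([ 0.5373, -0.2507,  0.0533]), 0.6)]
holder_green [(array([ 0.4648, -0.2366,  0.0563]), 0.53)]
holder_yellow [(array([ 0.6046, -0.2646,  0.0514]), 0.44)]
rack [(array([ 0.5274, -0.2383,  0.0176]), 0.68), (array([ 0.3687, -0.44  ,  0.0135]), 0.45)]
projector [(array([0.5434, 0.1659, 0.0646]), 0.82), (array([ 0.5375, -0.2498,  0.0571]), 0.18)]
screwdriver [(array([0.3856, 0.511 , 0.0216]), 0.83)]
lens_cell [(array([ 0.3712, -0.4362,  0.0131]), 0.55)]
{'time_s': 0.9, 'joint_positions': array([-86.0282,  30.2202,  82.0874,   0.0009,  67.6891, -10.2267]), 'qvel': array([-0.0309,  0.0029,  0.0393, -0.0772,  0.0238,  0.0095]), 'tau': array([  0.0007, -43.9996, -17.6988,   0.0634,   0.0504,  -0.    ]), 'position': array([ 0.1533, -0.6059,  0.2396]), 'tcp_rot': array([[ 0.9695,  0.2453,  0.    ],
       [ 0.2453, -0.9695, -0.0001],
       [ 0.    ,  0.0001, -1.    ]]), 'force': array([-0.7289, -0.5322,  0.2873]), 'moment': array([ 0.0072,  0.0304, -0.0096]), 'grasp_force': 0.0, 'opening': 0.995352652286313}
```

View pics/top0.png

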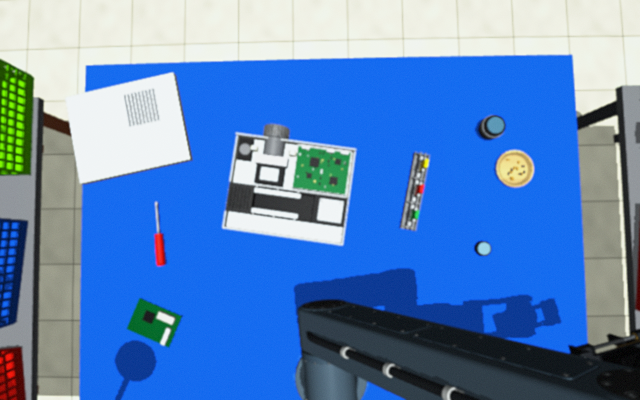

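View pics/side0.png

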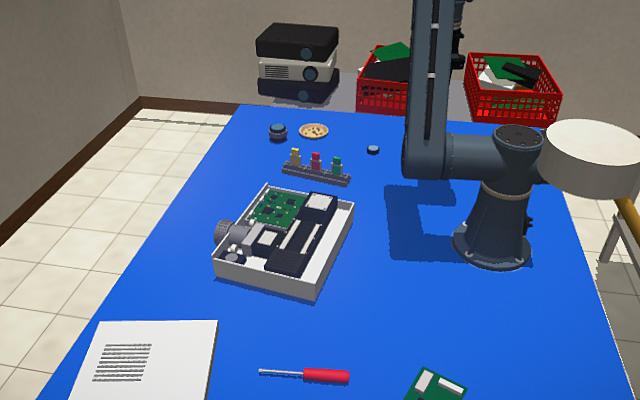

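The top view shows the projector around (290,190), its black channel around (280,205), and the rack around (416,190) with yellow, red and green from top to bottom. I'll zoom in on both.

```bash
python3 - <<'E'
import cv2,numpy as np
a=cv2.imread('pics/top0.png')
b=cv2.imread('pics/side0.png')
A=cv2.resize(a[120:250,215:435],None,fx=3.6,fy=3.6,interpolation=cv2.INTER_CUBIC)[:300*2]
cv2.imwrite('pics/c1.png',A)
B=cv2.resize(b[140:310,205:365],None,fx=3.5,fy=3.5,interpolation=cv2.INTER_CUBIC)
cv2.imwrite('pics/c2.png',B);print(A.shape,B.shape)
E
```

```text
(468, 792, 3) (595, 560, 3)
```

View pics/c1.png

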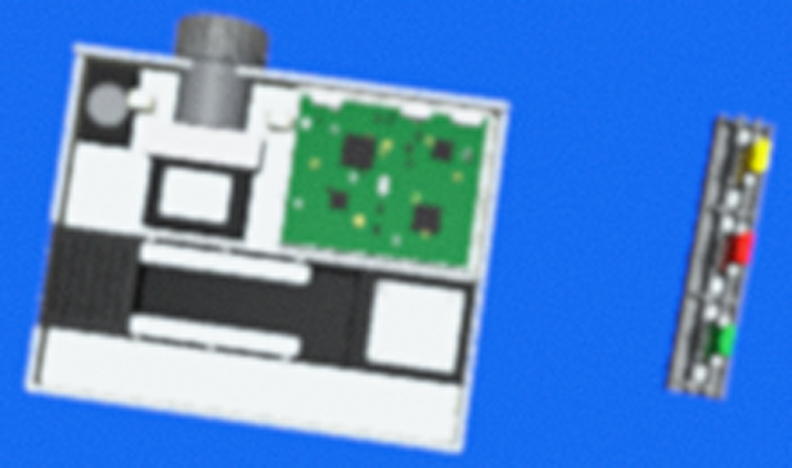

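View pics/c2.png

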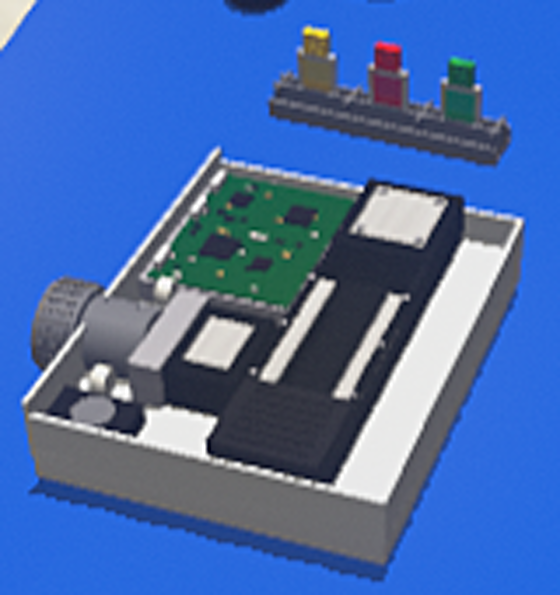

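The channel is clear in both crops. The loading gap is at the right in the top view (about 330,315 in crop c1), and the rails run left to x≈135. Next I'll work out the tab and rail poses numerically.

```bash
python3 - <<'E'
from h import *
np.set_printoptions(precision=4,suppress=True)
C={}
for n,box in [('top',(140,240,390,440)),('side',(140,195,270,365))]:
    c=cap(n);C[n]=c
    f=cv2.cvtColor(c['frame'],cv2.COLOR_RGB2HSV).astype(int);H,S,V=f[...,0],f[...,1],f[...,2]
    m0=np.zeros(H.shape,bool);m0[box[0]:box[1],box[2]:box[3]]=1
    ms={'r':((H<6)|(H>174))&(S>150)&(V>120),'y':(H>20)&(H<33)&(S>140)&(V>120),'g':(H>60)&(H<85)&(S>120)&(V>70)}
    c['cent']={}
    for k,m in ms.items():
        m=m&m0; v,u=np.nonzero(m); c['cent'][k]=(u.mean(),v.mean()); print(n,k,m.sum(),c['cent'][k],u.min(),u.max(),v.min(),v.max(), onz(c,c['cent'][k],0.085))
for k in 'ryg':
    o1,d1=ray(C['top'],C['top']['cent'][k]);o2,d2=ray(C['side'],C['side']['cent'][k])
    A=np.c_[d1[0],-d2[0]];s=np.linalg.lstsq(A,o2-o1,rcond=None)[0]
    print(k,o1+s[0]*d1[0],o2+s[1]*d2[0])
off=np.array([215,120])
for z,P in [(0.077,[(142,247),(308,277),(130,320),(298,350)]),(0.076,[(77,45),(508,103),(462,450),(27,390)])]:
    X=onz(C['top'],np.array(P)/3.6+off,z);print(X)
offs=np.array([205,140])
print('side rails',onz(C['side'],np.array([(330,280),(267,380),(403,297),(345,395)])/3.5+offs,0.077))
E
```

```text
top r 26 (np.float64(420.34615384615387), np.float64(188.46153846153845)) 419 422 185 192 [[ 0.5347 -0.2507  0.085 ]]
top y 34 (np.float64(425.11764705882354), np.float64(163.02941176470588)) 423 427 159 167 [[ 0.6047 -0.2659  0.085 ]]
top g 44 (np.float64(415.1136363636364), np.float64(214.22727272727272)) 412 418 211 218 [[ 0.4643 -0.2344  0.085 ]]
side r 9 (np.float64(315.6666666666667), np.float64(153.44444444444446)) 313 318 153 154 [[ 0.537  -0.2599  0.085 ]]
side y 13 (np.float64(295.0), np.float64(149.3846153846154)) 292 298 148 152 [[ 0.6077 -0.2736  0.085 ]]
side g 81 (np.float64(298.641975308642), np.float64(181.85185185185185)) 270 339 157 194 [[ 0.5566 -0.0899  0.085 ]]
r [ 0.5341 -0.249   0.0915] [ 0.5349 -0.2489  0.0916]
y [ 0.6038 -0.2644  0.0905] [ 0.6054 -0.2641  0.0907]
g [ 0.4667 -0.256  -0.0034] [ 0.5877 -0.2254 -0.0075]
[[0.5421 0.2068 0.077 ]
 [0.5169 0.0785 0.077 ]
 [0.4857 0.2163 0.077 ]
 [0.4608 0.0868 0.077 ]]
[[ 0.7017  0.2574  0.076 ]
 [ 0.6497 -0.078   0.076 ]
 [ 0.3827 -0.0377  0.076 ]
 [ 0.4327  0.2968  0.076 ]]
side rails [[0.5192 0.0786 0.077 ]
 [0.5395 0.2002 0.077 ]
 [0.4605 0.0894 0.077 ]
 [0.4814 0.2062 0.077 ]]
```

Careful with the scale: shifts go in shares of 500 mm and turns go in shares of 45 degrees. That gives: 0.28 m / 0.5 = 0.56, 0.245 m / 0.5 = 0.49, 22 degrees / 45 = 0.4889.

>>> play_rows(motion=[[[0.07,-0.038,-0.01,0,0,0.0667],[0.14,-0.076,-0.02,0,0,0.1333],[0.21,-0.116,-0.03,0,0,0.2],[0.28,-0.154,-0.04,0,0,0.2667],[0.35,-0.192,-0.05,0,0,0.3333],[0.42,-0.23,-0.06,0,0,0.4],[0.49,-0.27,-0.06,0,0,0.4444],[0.56,-0.308,-0.06,0,0,0.4889]]])

```text
time_s: 1.67
position: [0.3882, -0.3865, 0.2702]
tcp_rot: [[0.99, -0.138, 0.001], [-0.138, -0.99, -0.001], [0.001, 0.001, -1.0]]
force: [1.2, 0.3, -1.3]
opening: 1.002
grasp_force: 0.0
```

```bash
python3 - <<'E'
from h import *
np.set_printoptions(precision=4,suppress=True)
s=bot.read_state();print(s['time_s'],s['position'],s['tcp_rot'])
R=s['tcp_rot'];print(R.T@(np.array([0.49,0.07,0.30])-s['position']), R.T@(np.array([0.535,-0.25,0.25])-s['position']))
c=cap('wrist');Rc=np.array(c['R']);o=-Rc.T@np.array(c['t'])
print('cam in tool',R.T@(o-s['position']),(R.T@Rc.T).T, c['camera_matrix'][0][0],c['k1'])
E
```

```text
1.6667 [ 0.3882 -0.3865  0.2702] [[ 0.9905 -0.1377  0.0007]
 [-0.1377 -0.9905 -0.001 ]
 [ 0.0008  0.0009 -1.    ]]
[ 0.038  -0.4662 -0.0302] [ 0.1266 -0.1555  0.0201]
cam in tool [ 0.0769 -0.001  -0.1447] [[-0.0006  1.     -0.    ]
 [-0.9594 -0.0006 -0.2822]
 [-0.2822 -0.0002  0.9594]] 324.79831167242565 -0.021980355783463638
```

Scaled: -0.31 m / 0.5 = -0.62, 0.014 m / 0.5 = 0.028, 3 degrees / 45 = 0.0667.

>>> play_rows(motion=[[[0.014,-0.082,-0.01,0,0,0],[0.028,-0.162,-0.024,0,0,0],[0.042,-0.244,-0.04,0,0,0.0222],[0.056,-0.326,-0.056,0,0,0.0444],[0.07,-0.408,-0.072,0,0,0.0667],[0.084,-0.49,-0.088,0,0,0.0667],[0.098,-0.57,-0.104,0,0,0.0667],[0.112,-0.62,-0.11,0,0,0.0667]]])

```text
time_s: 2.38
position: [0.4849, -0.0853, 0.3259]
tcp_rot: [[0.983, -0.185, 0.002], [-0.185, -0.983, 0.0], [0.002, -0.001, -1.0]]
force: [0.9, -1.0, -0.6]
opening: 1.002
grasp_force: 0.0
```

```bash
python3 - <<'E'
from h import *
import pickle
np.set_printoptions(precision=4,suppress=True)
c=cap('wrist','w1');c=cap('wrist','w1');pickle.dump(c,open('w1.pkl','wb'))
s=bot.read_state();print(s['time_s'],s['position'],s['tcp_rot'][:,0])
print(proj(c,[[.535,-.25,.09],[.485,.065,.05],[.5,.15,.077]]))
E
```

```text
2.4833 [ 0.4858 -0.0849  0.3256] [ 0.9834 -0.1814  0.0026]
[[458.2769 101.357 ]
 [212.2854 184.3415]
 [138.0615 190.1112]]
```

View pics/w1.png

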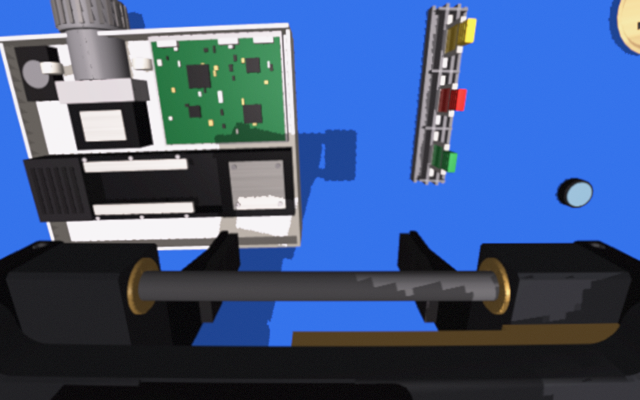

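The wrist view shows the rails at rows 158–213, columns 83–195, the gap just right of them, the lamp block at (258,185), and the red tab at (453,99).

```bash
python3 - <<'E'
from h import *
import pickle
np.set_printoptions(precision=4,suppress=True)
c=pickle.load(open('w1.pkl','rb'));f=c['frame']
big=cv2.cvtColor(np.hstack([cv2.resize(f[140:230,20:240],None,fx=3.6,fy=3.6,interpolation=cv2.INTER_CUBIC)]),cv2.COLOR_RGB2BGR)
b2=cv2.resize(f[70:175,400:500],None,fx=2.5,fy=2.5,interpolation=cv2.INTER_CUBIC)[:,:,::-1]
out=np.zeros((big.shape[0]+b2.shape[0],792,3),np.uint8);out[:big.shape[0],:big.shape[1]]=big[:, :792];out[big.shape[0]:,:b2.shape[1]]=b2
cv2.imwrite('pics/w1c.png',out);print(out.shape)
g=cv2.cvtColor(f,cv2.COLOR_RGB2GRAY)
m=((g>150)).astype(np.uint8);m[:152]=0;m[222:]=0;m[:,:70]=0;m[:,200:]=0
n,l,st,ce=cv2.connectedComponentsWithStats(m)
for i in range(1,n):
    if st[i,4]<100: continue
    v,u=np.nonzero(l==i);X=onz(c,np.c_[u,v],0.077)[:,:2].astype(np.float32)
    print(st[i],ce[i],cv2.minAreaRect(X*1000))
f2=cv2.cvtColor(f,cv2.COLOR_RGB2HSV).astype(int);H,S,V=f2[...,0],f2[...,1],f2[...,2]
for k,m in {'r':((H<6)|(H>174)),'y':(H>20)&(H<33),'g':(H>60)&(H<85)}.items():
    m=m&(S>120)&(V>60);m[:,:400]=0;m[175:]=0;m[:,500:]=0
    v,u=np.nonzero(m);X=onz(c,np.c_[u,v],0.09)[:,:2].astype(np.float32)
    print(k,m.sum(),u.min(),u.max(),v.min(),v.max(),X.mean(0),cv2.minAreaRect(X*1000))
E
```

```text
(586, 792, 3)
[  83  155  105   17 1107] [135.1382 164.7534] ((533.6753540039062, 143.12814331054688), (130.55438232421875, 17.329511642456055), 81.10507202148438)
[  93  202  101   13 1018] [143.6012 208.2407] ((475.6589660644531, 152.013671875), (130.5629425048828, 13.923022270202637), 81.21907043457031)
[ 70 215 130   7 387] [148.5349 219.677 ] ((465.172607421875, 168.43836975097656), (172.03131103515625, 8.261205673217773), 79.64318084716797)
r 485 439 465 88 111 [ 0.5384 -0.2427] ((537.9070434570312, -242.98046875), (27.20510482788086, 25.13828468322754), 77.69164276123047)
y 584 446 475 19 51 [ 0.6046 -0.2577] ((604.5005493164062, -257.02606201171875), (22.785823822021484, 37.03713607788086), 10.849122047424316)
g 356 434 456 147 171 [ 0.471  -0.2304] ((471.1399841308594, -229.37832641601562), (32.108726501464844, 22.760541915893555), 59.85665512084961)
```

View pics/w1c.png

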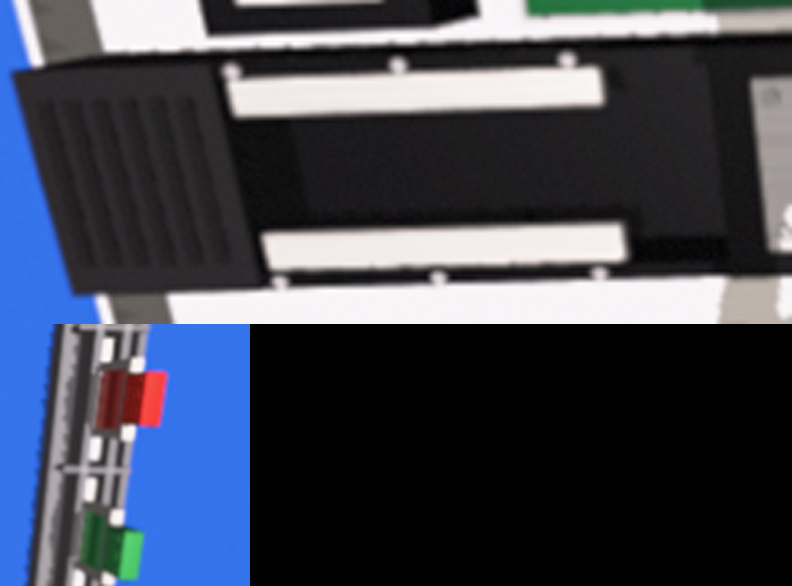

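```bash
python3 - <<'E'
from h import *
import pickle
np.set_printoptions(precision=4,suppress=True)
c=pickle.load(open('w1.pkl','rb'));f=c['frame']
f2=cv2.cvtColor(f,cv2.COLOR_RGB2HSV).astype(int);H,S,V=f2[...,0],f2[...,1],f2[...,2]
P={}
for k,m,t in [('r',((H<6)|(H>174)),190),('y',(H>20)&(H<33),190),('g',(H>60)&(H<85),140)]:
    m=m&(S>120)&(V>t);m[:,:400]=0;m[175:]=0;m[:,500:]=0
    v,u=np.nonzero(m);X=onz(c,np.c_[u,v],0.09)[:,:2].astype(np.float32)
    P[k]=X.mean(0);print(k,m.sum(),u.min(),u.max(),X.mean(0),cv2.minAreaRect(X*1000))
d=P['y']-P['g'];print(np.linalg.norm(d),np.degrees(np.arctan2(d[1],d[0])))
s=bot.read_state();R=s['tcp_rot'];print(s['position'],R[:,0],R.T@(np.array([.535,-.248,.16])-s['position']))
E
```

```text
r 149 456 465 [ 0.5367 -0.2524] ((536.5598754882812, -252.36199951171875), (8.298958778381348, 20.906126022338867), 77.69164276123047)
y 195 465 475 [ 0.6065 -0.2675] ((606.2887573242188, -267.38983154296875), (8.959001541137695, 22.824724197387695), 77.44740295410156)
g 136 448 456 [ 0.4669 -0.2377] ((466.7223205566406, -237.67945861816406), (8.62767505645752, 21.702640533447266), 78.59243774414062)
0.14280847 -12.041196
[ 0.4858 -0.0849  0.3256] [ 0.9834 -0.1814  0.0026] [0.0776 0.1516 0.1657]
```

Scaled: 0.165 m / 0.5 = 0.33, 0.155 m / 0.5 = 0.31, 1.7 degrees / 45 = 0.0378.

>>> play_rows(motion=[[[0.026,0.052,0.04,0,0,0.0111],[0.054,0.104,0.1,0,0,0.0222],[0.08,0.156,0.16,0,0,0.0378],[0.106,0.208,0.216,0,0,0.0378],[0.134,0.26,0.272,0,0,0.0378],[0.16,0.31,0.33,0,0,0.0378],[0.16,0.31,0.33,0,0,0.0378]]])

```text
time_s: 3.07
position: [0.5322, -0.2606, 0.1522]
tcp_rot: [[0.975, -0.221, -0.007], [-0.221, -0.975, 0.003], [-0.008, -0.001, -1.0]]
force: [-0.4, -0.1, -0.6]
opening: 1.0
grasp_force: 0.0
```

```bash
python3 - <<'E'
from h import *
np.set_printoptions(precision=4,suppress=True)
c=cap('wrist');c=cap('wrist','w2');f=c['frame']
f2=cv2.cvtColor(f,cv2.COLOR_RGB2HSV).astype(int);H,S,V=f2[...,0],f2[...,1],f2[...,2]
s=bot.read_state();R=s['tcp_rot'];print(s['position'],R)
tool=proj(c,[s['position']+[0,0,-.07],[.5358,-.2518,.09]]);print(tool)
m0=((H<6)|(H>174))&(S>120)
for t in [120,190]:
    m=m0&(V>t);n,l,st,ce=cv2.connectedComponentsWithStats(m.astype(np.uint8))
    for i in range(1,n):
        if st[i,4]>150:
            v,u=np.nonzero(l==i);X=onz(c,np.c_[u,v],0.09)[:,:2].astype(np.float32)
            r=cv2.minAreaRect(X*1000);print(t,st[i],r,'tool', R.T@(np.r_[np.array(r[0])/1000,.09]-s['position']))
E
```

```text
[ 0.5325 -0.257   0.1571] [[ 0.9757 -0.2192 -0.0041]
 [-0.2192 -0.9757  0.0028]
 [-0.0047 -0.0018 -1.    ]]
[[317.9567 215.749 ]
 [309.3908 214.3873]]
120 [304 196  16  33 501] ((537.0051879882812, -253.5054931640625), (10.332327842712402, 23.120040893554688), 77.26974487304688) tool [ 0.0039 -0.0043  0.0671]
```

View pics/w2.png

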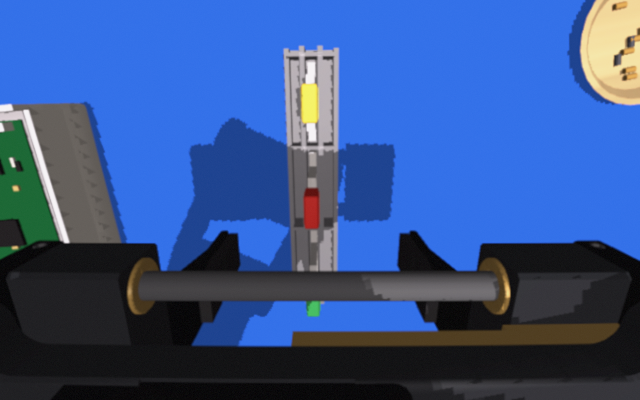

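The red tab is at (311,210), centred between the fingers, with yellow at (309,103). I'm descending.

Scaled: 0.06 m / 0.5 = 0.12, 0.055 m / 0.5 = 0.11.

>>> play_rows(motion=[[[0,0,0.04,0,0,0],[0,0.003,0.08,0,0,0],[0.002,0.003,0.11,0,0,0],[0.002,0.003,0.12,0,0,0],[0.002,0.003,0.12,0,0,0],[0.002,0.003,0.12,0,0,0]]])

```text
time_s: 3.67
position: [0.5352, -0.2573, 0.1011]
tcp_rot: [[0.976, -0.216, 0.002], [-0.216, -0.976, -0.001], [0.002, 0.001, -1.0]]
force: [0.6, -0.2, 1.1]
opening: 1.0
grasp_force: 0.0
```

```bash
python3 - <<'E'
from h import *
np.set_printoptions(precision=4,suppress=True)
c=cap('wrist');f=c['frame']
f2=cv2.cvtColor(f,cv2.COLOR_RGB2HSV).astype(int);H,S,V=f2[...,0],f2[...,1],f2[...,2]
s=bot.read_state();R=s['tcp_rot'];print(s['position'],R,s['force'],s['moment'])
m=((H<6)|(H>174))&(S>120)&(V>100);n,l,st,ce=cv2.connectedComponentsWithStats(m.astype(np.uint8))
for i in range(1,n):
  if st[i,4]>150:
    v,u=np.nonzero(l==i);X=onz(c,np.c_[u,v],0.09)[:,:2].astype(np.float32)
    r=cv2.minAreaRect(X*1000);print(st[i],r,'tool', R.T@(np.r_[np.array(r[0])/1000,.09]-s['position']))
E
```

```text
[ 0.5355 -0.2575  0.1013] [[ 0.9764 -0.216   0.0023]
 [-0.216  -0.9764 -0.0017]
 [ 0.0026  0.0011 -1.    ]] [ 0.4411 -0.3485 -0.4088] [0.0336 0.0148 0.0052]
[302 223  21  48 843] ((539.630859375, -253.84579467773438), (10.546277046203613, 26.876773834228516), 77.689453125) tool [ 0.0032 -0.0045  0.0113]
```

Scaled: 0.018 m / 0.5 = 0.036, -0.0045 m / 0.5 = -0.009.

>>> play_rows(motion=[[[0.004,-0.009,0.012,0,0,0],[0.004,-0.009,0.024,0,0,0],[0.004,-0.009,0.036,0,0,0],[0.004,-0.009,0.036,0,0,0],[0.004,-0.009,0.036,0,0,0]]])

```text
time_s: 4.13
position: [0.5373, -0.253, 0.0809]
tcp_rot: [[0.976, -0.216, -0.001], [-0.216, -0.976, 0.001], [-0.001, -0.001, -1.0]]
force: [-0.4, -1.2, -0.6]
opening: 1.001
grasp_force: 0.0
```

>>> play_rows(motion=[[[0,0,0,0,0,0],[0,0,0,0,0,0],[0,0,0,0,0,0],[0,0,0,0,0,0],[0,0,0,0,0,0],[0,0,0,0,0,0],[0,0,0,0,0,0],[0,0,0,0,0,0]]], fingers=0.0)

```text
time_s: 4.8
position: [0.5377, -0.2534, 0.0816]
tcp_rot: [[0.976, -0.216, 0.0], [-0.216, -0.976, -0.0], [0.0, 0.0, -1.0]]
force: [0.2, 0.7, 0.2]
opening: 0.481
grasp_force: 0.0
```

>>> play_rows(motion=[[[0,0,0,0,0,0],[0,0,0,0,0,0],[0,0,0,0,0,0],[0,0,0,0,0,0],[0,0,0,0,0,0],[0,0,0,0,0,0],[0,0,0,0,0,0],[0,0,0,0,0,0]]])

```text
time_s: 5.47
position: [0.5377, -0.2533, 0.0815]
tcp_rot: [[0.976, -0.216, 0.0], [-0.216, -0.976, 0.0], [0.0, -0.0, -1.0]]
force: [0.4, -1.0, 1.0]
opening: 0.112
grasp_force: 30.0
```

Scaled: -0.13 m / 0.5 = -0.26, -0.12 m / 0.5 = -0.24.

>>> play_rows(motion=[[[0,0,-0.012,0,0,0],[0,0,-0.032,0,0,0],[0,0,-0.06,0,0,0],[0,0,-0.096,0,0,0],[0,0,-0.14,0,0,0],[0,0,-0.19,0,0,0],[0,0,-0.24,0,0,0],[0,0,-0.26,0,0,0]]])

```text
time_s: 6.13
position: [0.5393, -0.2544, 0.2161]
tcp_rot: [[0.976, -0.216, 0.006], [-0.216, -0.976, -0.004], [0.007, 0.003, -1.0]]
force: [-0.5, -0.6, 0.3]
opening: 0.114
grasp_force: 30.0
```

```bash
python3 - <<'E'
from h import *
np.set_printoptions(precision=4,suppress=True)
c=cap('side','s2');c=cap('side')
s=bot.read_state();R=s['tcp_rot'];print(s['time_s'],s['position'],R[:,0],s['opening'],s['grasp_force'],s['force'])
print(R.T@(np.array([.4905,.0632,.215])-s['position']))
E
```

```text
6.2333 [ 0.539  -0.2542  0.2144] [ 0.9763 -0.2164  0.0057] 0.11040746179548966 29.999405950075015 [-0.6059  0.4332 -0.6976]
[-0.116  -0.2994 -0.002 ]
```

Scaled: -0.275 m / 0.5 = -0.55, -0.247 m / 0.5 = -0.494, -3.6 degrees / 45 = -0.08.

>>> play_rows(motion=[[[-0.02,-0.052,0,0,0,0],[-0.048,-0.126,0,0,0,-0.0111],[-0.076,-0.2,0,0,0,-0.0222],[-0.104,-0.274,0,0,0,-0.0333],[-0.132,-0.348,0,0,0,-0.0444],[-0.16,-0.422,0,0,0,-0.0556],[-0.188,-0.494,0,0,0,-0.0667],[-0.21,-0.55,0,0,0,-0.08]]])

```text
time_s: 6.9
position: [0.4922, 0.0406, 0.21]
tcp_rot: [[0.988, -0.154, -0.004], [-0.154, -0.988, 0.001], [-0.004, -0.001, -1.0]]
force: [0.1, -0.8, -0.8]
opening: 0.116
grasp_force: 30.0
```

Scaled: -0.025 m / 0.5 = -0.05, -0.016 m / 0.5 = -0.032.

>>> play_rows(motion=[[[-0.012,-0.032,0,0,0,0],[-0.019,-0.05,0,0,0,0],[-0.019,-0.05,0,0,0,0],[-0.019,-0.05,0,0,0,0],[-0.019,-0.05,0,0,0,0],[-0.019,-0.05,0,0,0,0]]])

```text
time_s: 7.4
position: [0.4897, 0.0627, 0.2114]
tcp_rot: [[0.988, -0.157, 0.0], [-0.157, -0.988, -0.0], [0.0, 0.0, -1.0]]
force: [-0.7, -0.1, -0.8]
opening: 0.113
grasp_force: 30.0
```

```bash
python3 - <<'E'
from h import *
import pickle
np.set_printoptions(precision=4,suppress=True)
c=cap('wrist','w3')
s=bot.read_state();R=s['tcp_rot'];print(s['time_s'],s['position'],R,s['opening'],s['force'])
pickle.dump((c,s),open('w3.pkl','wb'))
def P(x,y,z):
    th=np.radians(-8.85);return [.4907+x*np.cos(th)-y*np.sin(th),.0637+x*np.sin(th)+y*np.cos(th),.05+z]
print(proj(c,[P(22,20,27) if 0 else P(.022,.02,.027),P(-.022,.02,.027),P(.022,.15,.027),P(-.022,.15,.027)]))
E
```

```text
7.45 [0.4896 0.0628 0.2114] [[ 0.9876 -0.1567  0.0001]
 [-0.1567 -0.9876 -0.0003]
 [ 0.0001  0.0002 -1.    ]] 0.11280956970449138 [-0.0887 -0.9113 -0.4713]
[[295.0739 166.0131]
 [296.2072 213.7263]
 [146.9515 166.696 ]
 [154.2062 214.0939]]
```

View pics/w3.png

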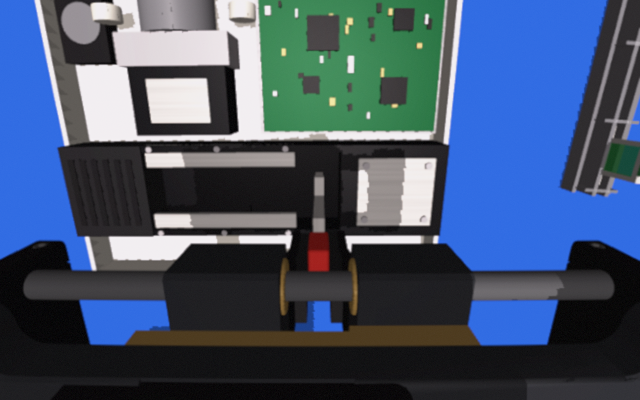

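Rails are at rows 152–166 and 213–227, starting at column 296, exactly where my pose estimate predicts. The held holder's crossbar tip is at (319,173). Next I check the holder's offset in the hand.

```bash
python3 - <<'E'
from h import *
import pickle
np.set_printoptions(precision=4,suppress=True)
c,s=pickle.load(open('w3.pkl','rb'));R=s['tcp_rot'];p=s['position']
g=cv2.cvtColor(c['frame'],cv2.COLOR_RGB2GRAY).astype(int)
T=lambda x,y,z:p+R@np.array([x,y,-z])  # z up above TCP
h=-.0755
print('tip',proj(c,[T(.031,0,h+.016),T(.031,0,h+.010),T(.028,.003,h+.016),T(.028,-.003,h+.016),T(.012,.005,h+.084),T(.012,-.005,h+.084)]))
print(g[165:240:2,319]);print(g[174:230,319])
for r in (185,195): print(r,g[r,308:332])
print('tabrow',[c['frame'][r,318].tolist() for r in range(226,240)])
for u in (180,250): print(u,[(i,g[i,u]) for i in list(range(163,170))+list(range(209,216))])
for r in (160,220): print(r,g[r,290:302])
# inner edges to world, at z .077
def loc(X):
    th=np.radians(-8.85);d=X[:,:2]-[.4907,.0637];return np.c_[d[:,0]*np.cos(th)+d[:,1]*np.sin(th),-d[:,0]*np.sin(th)+d[:,1]*np.cos(th)]
print(loc(onz(c,[(180,166),(280,166),(180,213),(280,213),(296,160),(297,220)],.077)))
print('tcp',loc(p[None]))
E
```

```text
tip [[319.8064 175.7769]
 [319.7646 173.7774]
 [324.4515 180.3196]
 [315.1528 180.3234]
 [331.3535 248.9337]
 [309.5456 248.9437]]
[ 26  25  26  38  78  77 121 153 153 152 150 151 151 150 151 120  80  79
  78  80  80  79  79  81  80  79  86 140 146 145 146 146 147 126  51  38
  40  39]
[ 79  77  87 121 144 153 152 153 153 152 151 150 152 151 151 151 151 150
 151 151 147 120  91  80  79  79  80  78  80  80  79  80  78  79  79  79
  79  81  78  80  79  79  79  86 117 140 147 146 146 145 146 146 145 146
 147 147]
185 [ 24  23  23  21  22  47 100 144 152 152 151 150 152 152 150 129  68  21
  22  23  23  22  22  22]
195 [ 23  20  24  24  22  39  80 115 122 121 121 120 120 121 119 104  54  20
  21  20  19  19  21  22]
tabrow [[149, 142, 140], [149, 142, 140], [149, 142, 140], [150, 142, 141], [148, 140, 138], [137, 121, 120], [110, 77, 75], [92, 33, 32], [89, 16, 13], [90, 17, 16], [90, 15, 15], [91, 18, 16], [89, 16, 14], [89, 16, 12]]
180 [(163, np.int64(230)), (164, np.int64(230)), (165, np.int64(230)), (166, np.int64(195)), (167, np.int64(119)), (168, np.int64(50)), (169, np.int64(28)), (209, np.int64(14)), (210, np.int64(16)), (211, np.int64(23)), (212, np.int64(45)), (213, np.int64(98)), (214, np.int64(173)), (215, np.int64(217))]
250 [(163, np.int64(154)), (164, np.int64(153)), (165, np.int64(146)), (166, np.int64(109)), (167, np.int64(57)), (168, np.int64(27)), (169, np.int64(24)), (209, np.int64(13)), (210, np.int64(12)), (211, np.int64(24)), (212, np.int64(51)), (213, np.int64(83)), (214, np.int64(125)), (215, np.int64(142))]
160 [165 165 165 158 128  68  28  27  25  26  28  27]
220 [147 148 148 149 148 132  81  29   5  11   6   8]
[[ 0.0225  0.1207]
 [ 0.0221  0.0331]
 [-0.021   0.1261]
 [-0.0213  0.0347]
 [ 0.0273  0.0191]
 [-0.0281  0.0194]]
tcp [[-0.0009 -0.0011]]
```

Scaled: 0.075 m / 0.5 = 0.15, 0.0018 m / 0.5 = 0.0036.

>>> play_rows(motion=[[[0.0036,0,0.016,0,0,0],[0.0036,0,0.04,0,0,0],[0.0036,0,0.068,0,0,0],[0.0036,0,0.096,0,0,0],[0.0036,0,0.12,0,0,0],[0.0036,0,0.136,0,0,0],[0.0036,0,0.144,0,0,0],[0.0036,0,0.15,0,0,0]]])

```text
time_s: 8.12
position: [0.4909, 0.0634, 0.1359]
tcp_rot: [[0.988, -0.155, -0.001], [-0.155, -0.988, 0.0], [-0.001, 0.0, -1.0]]
force: [-0.3, -0.2, -0.5]
opening: 0.113
grasp_force: 30.0
```

Scaled: 0.004 m / 0.5 = 0.008, 0.001 m / 0.5 = 0.002.

>>> play_rows(motion=[[[0,0,0.002,0,0,0],[0,0,0.004,0,0,0],[0,0,0.006,0,0,0],[0,0,0.008,0,0,0],[0,0,0.008,0,0,0],[0,0,0.008,0,0,0]]])

```text
time_s: 8.62
position: [0.4911, 0.0638, 0.1328]
tcp_rot: [[0.988, -0.155, 0.001], [-0.155, -0.988, -0.0], [0.001, -0.0, -1.0]]
force: [-0.5, 0.3, -0.6]
opening: 0.115
grasp_force: 30.0
```

```bash
python3 - <<'E'
from h import *
np.set_printoptions(precision=4,suppress=True)
for i in range(4):
    c=cap('side' if i else 'wrist','x%d'%i);s=bot.read_state();print(s['time_s'],s['position'],s['force'],s['moment'],s['opening'])
E
```

```text
8.6667 [0.4911 0.0638 0.1328] [-0.6698  0.736  -1.0135] [ 0.0512  0.0607 -0.0262] 0.11330133784492814
8.7167 [0.4911 0.0638 0.1328] [ 0.3495 -0.8435 -0.0334] [-0.0339 -0.0114 -0.0228] 0.11207169635254734
8.7667 [0.491  0.0638 0.1327] [-1.0256  0.3464 -0.3861] [0.0217 0.0455 0.026 ] 0.11431740991305976
8.8167 [0.491  0.0638 0.1327] [0.1266 0.8114 0.804 ] [ 0.087  0.07  -0.043] 0.10877412942790718
```

View pics/x0.png

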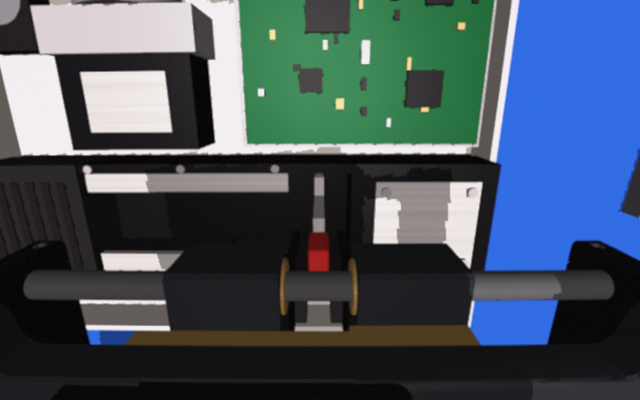

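The crossbar tip at (319,174) is clear of the far wall, with no contact forces. I'm lowering slowly.

Scaled: 0.004 m / 0.5 = 0.008, 0.0035 m / 0.5 = 0.007.

>>> play_rows(motion=[[[0,0,0.001,0,0,0],[0,0,0.002,0,0,0],[0,0,0.003,0,0,0],[0,0,0.004,0,0,0],[0,0,0.005,0,0,0],[0,0,0.006,0,0,0],[0,0,0.007,0,0,0],[0,0,0.008,0,0,0]]])

```text
time_s: 9.48
position: [0.491, 0.0638, 0.1285]
tcp_rot: [[0.988, -0.155, -0.0], [-0.155, -0.988, 0.0], [-0.0, -0.0, -1.0]]
force: [0.4, 0.1, -0.4]
opening: 0.115
grasp_force: 30.0
```

>>> play_rows(motion=[[[0,0,0.0006,0,0,0],[0,0,0.0012,0,0,0],[0,0,0.0018,0,0,0],[0,0,0.0024,0,0,0],[0,0,0.003,0,0,0]]])

```text
time_s: 9.9
position: [0.491, 0.0637, 0.1271]
tcp_rot: [[0.988, -0.155, 0.0], [-0.155, -0.988, -0.0], [0.0, 0.0, -1.0]]
force: [-0.6, -0.1, -0.1]
opening: 0.113
grasp_force: 30.0
```

Scaled: 0.0009 m / 0.5 = 0.0018, 0.0006 m / 0.5 = 0.0012.

>>> play_rows(motion=[[[0,0,0.0006,0,0,0],[0,0,0.0012,0,0,0],[0,0,0.0018,0,0,0]]])

```text
time_s: 10.15
position: [0.491, 0.0638, 0.1261]
tcp_rot: [[0.988, -0.155, 0.0], [-0.155, -0.988, -0.0], [0.0, 0.0, -1.0]]
force: [0.1, -0.5, -0.4]
opening: 0.11
grasp_force: 30.0
```

Scaled: 0.0006 m / 0.5 = 0.0012, 0.0003 m / 0.5 = 0.0006.

>>> play_rows(motion=[[[0,0,0.0006,0,0,0],[0,0,0.0012,0,0,0],[0,0,0.0012,0,0,0]]])

```text
time_s: 10.4
position: [0.491, 0.0638, 0.1255]
tcp_rot: [[0.988, -0.155, -0.0], [-0.155, -0.988, 0.0], [-0.0, -0.0, -1.0]]
force: [-0.5, 0.1, -0.3]
opening: 0.11
grasp_force: 30.0
```

>>> play_rows(motion=[[[0,0,0.0006,0,0,0],[0,0,0.0006,0,0,0]]])

```text
time_s: 10.57
position: [0.491, 0.0637, 0.1255]
tcp_rot: [[0.988, -0.155, 0.0], [-0.155, -0.988, -0.0], [0.0, 0.0, -1.0]]
force: [-0.5, -0.1, 2.2]
opening: 0.111
grasp_force: 30.0
```

Scaled: 0.0002 m / 0.5 = 0.0004.

>>> play_rows(motion=[[[0,0,0.0004,0,0,0],[0,0,0.0004,0,0,0],[0,0,0.0004,0,0,0]]])

```text
time_s: 10.82
position: [0.491, 0.0638, 0.1254]
tcp_rot: [[0.988, -0.155, 0.0], [-0.155, -0.988, -0.0], [0.0, -0.0, -1.0]]
force: [-0.8, 0.2, 4.9]
opening: 0.115
grasp_force: 30.0
```

Scaled: -0.008 m / 0.5 = -0.016, -0.007 m / 0.5 = -0.014.

>>> play_rows(motion=[[[0,-0.002,0,0,0,0],[0,-0.004,0,0,0,0],[0,-0.006,0,0,0,0],[0,-0.008,0,0,0,0],[0,-0.01,0,0,0,0],[0,-0.012,0,0,0,0],[0,-0.014,0,0,0,0],[0,-0.016,0,0,0,0]]])

```text
time_s: 11.48
position: [0.4928, 0.071, 0.1254]
tcp_rot: [[0.988, -0.154, 0.001], [-0.154, -0.988, -0.001], [0.001, 0.001, -1.0]]
force: [-0.2, -2.7, 4.6]
opening: 0.11
grasp_force: 30.0
```

Scaled: -0.016 m / 0.5 = -0.032, -0.014 m / 0.5 = -0.028.

>>> play_rows(motion=[[[0,-0.004,0,0,0,0],[0,-0.008,0,0,0,0],[0,-0.012,0,0,0,0],[0,-0.016,0,0,0,0],[0,-0.02,0,0,0,0],[0,-0.024,0,0,0,0],[0,-0.028,0,0,0,0],[0,-0.032,0,0,0,0]]])

```text
time_s: 12.15
position: [0.4952, 0.087, 0.1254]
tcp_rot: [[0.988, -0.154, 0.001], [-0.154, -0.988, -0.001], [0.001, 0.001, -1.0]]
force: [0.1, -3.2, 4.9]
opening: 0.113
grasp_force: 30.0
```

```bash
python3 - <<'E'
from h import *
np.set_printoptions(precision=4,suppress=True)
c=cap('wrist','w5');s=bot.read_state();print(s['time_s'],s['position'],s['force'],s['moment'],s['opening'])
E
```

```text
12.2 [0.4953 0.0873 0.1254] [-0.1435 -2.6589  5.9766] [-0.5714  0.1218  0.0541] 0.10952589502750221
```

View pics/w5.png

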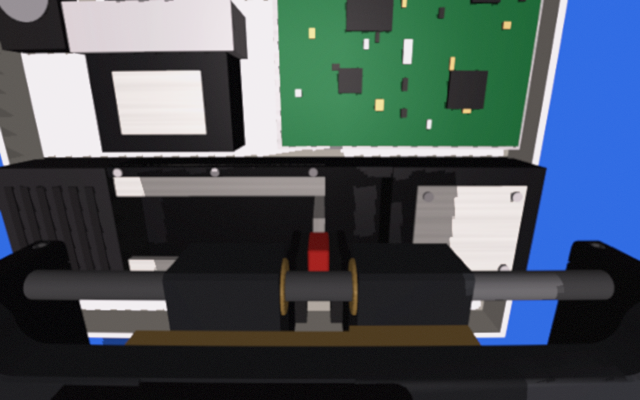

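The crossbar now runs under the far rail (tip hidden at (319,195), rail start at column 325). I'll continue dragging.

Scaled: -0.016 m / 0.5 = -0.032, -0.014 m / 0.5 = -0.028.

>>> play_rows(motion=[[[0,-0.004,0,0,0,0],[0,-0.008,0,0,0,0],[0,-0.012,0,0,0,0],[0,-0.016,0,0,0,0],[0,-0.02,0,0,0,0],[0,-0.024,0,0,0,0],[0,-0.028,0,0,0,0],[0,-0.032,0,0,0,0]]])

```text
time_s: 12.87
position: [0.4977, 0.1028, 0.1254]
tcp_rot: [[0.988, -0.154, 0.001], [-0.154, -0.988, -0.001], [0.001, 0.001, -1.0]]
force: [-0.9, -3.0, 5.2]
opening: 0.113
grasp_force: 30.0
```

Scaled: -0.004 m / 0.5 = -0.008, -0.001 m / 0.5 = -0.002.

>>> play_rows(motion=[[[0,-0.001,0,0,0,0],[0,-0.002,0,0,0,0],[0,-0.003,0,0,0,0],[0,-0.004,0,0,0,0],[0,-0.005,0,0,0,0],[0,-0.006,0,0,0,0],[0,-0.007,0,0,0,0],[0,-0.008,0,0,0,0]]])

```text
time_s: 13.53
position: [0.4983, 0.1067, 0.1254]
tcp_rot: [[0.988, -0.154, 0.001], [-0.154, -0.988, -0.001], [0.001, 0.001, -1.0]]
force: [-0.8, -3.5, 5.4]
opening: 0.111
grasp_force: 30.0
```

Now 4 mm per call (within the notch slack), checking after each one.

Scaled: -0.004 m / 0.5 = -0.008, -0.0035 m / 0.5 = -0.007.

>>> play_rows(motion=[[[0,-0.001,0,0,0,0],[0,-0.002,0,0,0,0],[0,-0.003,0,0,0,0],[0,-0.004,0,0,0,0],[0,-0.005,0,0,0,0],[0,-0.006,0,0,0,0],[0,-0.007,0,0,0,0],[0,-0.008,0,0,0,0]]])

```text
time_s: 14.2
position: [0.4989, 0.1106, 0.1254]
tcp_rot: [[0.988, -0.154, 0.001], [-0.154, -0.988, -0.001], [0.001, 0.001, -1.0]]
force: [-1.2, -2.8, 5.5]
opening: 0.113
grasp_force: 30.0
```

Scaled: -0.004 m / 0.5 = -0.008, -0.001 m / 0.5 = -0.002.

>>> play_rows(motion=[[[0,-0.001,0,0,0,0],[0,-0.002,0,0,0,0],[0,-0.003,0,0,0,0],[0,-0.004,0,0,0,0],[0,-0.005,0,0,0,0],[0,-0.006,0,0,0,0],[0,-0.007,0,0,0,0],[0,-0.008,0,0,0,0]]])

```text
time_s: 14.87
position: [0.4994, 0.1146, 0.1254]
tcp_rot: [[0.988, -0.154, 0.001], [-0.154, -0.988, -0.001], [0.001, 0.001, -1.0]]
force: [-1.2, -2.9, 4.8]
opening: 0.112
grasp_force: 30.0
```

Scaled: -0.004 m / 0.5 = -0.008, -0.001 m / 0.5 = -0.002.

>>> play_rows(motion=[[[0,-0.001,0,0,0,0],[0,-0.002,0,0,0,0],[0,-0.003,0,0,0,0],[0,-0.004,0,0,0,0],[0,-0.005,0,0,0,0],[0,-0.006,0,0,0,0],[0,-0.007,0,0,0,0],[0,-0.008,0,0,0,0]]])

```text
time_s: 15.53
position: [0.5001, 0.1185, 0.1254]
tcp_rot: [[0.988, -0.154, 0.001], [-0.154, -0.988, -0.001], [0.001, 0.001, -1.0]]
force: [-0.3, -2.8, 5.8]
opening: 0.112
grasp_force: 30.0
```

Scaled: -0.004 m / 0.5 = -0.008, -0.001 m / 0.5 = -0.002.

>>> play_rows(motion=[[[0,-0.001,0,0,0,0],[0,-0.002,0,0,0,0],[0,-0.003,0,0,0,0],[0,-0.004,0,0,0,0],[0,-0.005,0,0,0,0],[0,-0.006,0,0,0,0],[0,-0.007,0,0,0,0],[0,-0.008,0,0,0,0]]])

```text
time_s: 16.2
position: [0.5006, 0.1225, 0.1253]
tcp_rot: [[0.988, -0.154, 0.001], [-0.154, -0.988, -0.001], [0.001, 0.001, -1.0]]
force: [-1.0, -3.2, 5.1]
opening: 0.112
grasp_force: 30.0
```

Scaled: -0.004 m / 0.5 = -0.008, -0.001 m / 0.5 = -0.002.

>>> play_rows(motion=[[[0,-0.001,0,0,0,0],[0,-0.002,0,0,0,0],[0,-0.003,0,0,0,0],[0,-0.004,0,0,0,0],[0,-0.005,0,0,0,0],[0,-0.006,0,0,0,0],[0,-0.007,0,0,0,0],[0,-0.008,0,0,0,0]]])

```text
time_s: 16.87
position: [0.5005, 0.1273, 0.1247]
tcp_rot: [[0.988, -0.155, -0.001], [-0.155, -0.988, 0.0], [-0.001, -0.0, -1.0]]
force: [0.6, -0.2, -1.0]
opening: 0.113
grasp_force: 30.0
```

The force dropped to zero and z sank, so the feet are over the notches. I'm lowering gently.

>>> play_rows(motion=[[[0,0,0.0006,0,0,0],[0,0,0.0012,0,0,0],[0,0,0.0018,0,0,0],[0,0,0.0024,0,0,0],[0,0,0.003,0,0,0]]])

```text
time_s: 17.28
position: [0.5008, 0.127, 0.1235]
tcp_rot: [[0.988, -0.155, -0.0], [-0.155, -0.988, 0.0], [-0.0, -0.0, -1.0]]
force: [-0.0, -0.1, -0.5]
opening: 0.113
grasp_force: 30.0
```

>>> play_rows(motion=[[[0,0,0.0008,0,0,0],[0,0,0.0016,0,0,0],[0,0,0.0024,0,0,0],[0,0,0.0032,0,0,0],[0,0,0.004,0,0,0]]])

```text
time_s: 17.7
position: [0.5009, 0.127, 0.1215]
tcp_rot: [[0.988, -0.155, 0.0], [-0.155, -0.988, 0.0], [0.0, -0.0, -1.0]]
force: [0.3, 0.5, -0.2]
opening: 0.113
grasp_force: 30.0
```

Free descent. The bottom is expected at TCP z≈0.1174.

Scaled: 0.0031 m / 0.5 = 0.0062, 0.0028 m / 0.5 = 0.0056.

>>> play_rows(motion=[[[0,0,0.0008,0,0,0],[0,0,0.0016,0,0,0],[0,0,0.0024,0,0,0],[0,0,0.0032,0,0,0],[0,0,0.004,0,0,0],[0,0,0.0048,0,0,0],[0,0,0.0056,0,0,0],[0,0,0.0062,0,0,0]]])

```text
time_s: 18.37
position: [0.5008, 0.127, 0.1184]
tcp_rot: [[0.988, -0.155, -0.0], [-0.155, -0.988, 0.0], [-0.0, 0.0, -1.0]]
force: [-0.5, -0.2, -0.5]
opening: 0.109
grasp_force: 30.0
```

Scaled: 0.0009 m / 0.5 = 0.0018, 0.0006 m / 0.5 = 0.0012.

>>> play_rows(motion=[[[0,0,0.0006,0,0,0],[0,0,0.0012,0,0,0],[0,0,0.0018,0,0,0],[0,0,0.0018,0,0,0]]])

```text
time_s: 18.7
position: [0.5009, 0.127, 0.1175]
tcp_rot: [[0.988, -0.155, -0.0], [-0.155, -0.988, 0.0], [-0.0, -0.0, -1.0]]
force: [0.5, 0.6, 0.4]
opening: 0.113
grasp_force: 30.0
```

Scaled: 0.0006 m / 0.5 = 0.0012, 0.0003 m / 0.5 = 0.0006.

>>> play_rows(motion=[[[0,0,0.0006,0,0,0],[0,0,0.0012,0,0,0],[0,0,0.0012,0,0,0]]])

```text
time_s: 18.95
position: [0.5009, 0.127, 0.1175]
tcp_rot: [[0.988, -0.155, 0.0], [-0.155, -0.988, -0.0], [0.0, -0.0, -1.0]]
force: [-1.4, -0.5, 4.7]
opening: 0.112
grasp_force: 30.0
```

It bottomed exactly 8 mm lower. I'll press a little more, relax, then release.

Scaled: 0.0004 m / 0.5 = 0.0008, 0.0002 m / 0.5 = 0.0004.

>>> play_rows(motion=[[[0,0,0.0004,0,0,0],[0,0,0.0008,0,0,0],[0,0,0.0008,0,0,0],[0,0,0.0008,0,0,0]]])

```text
time_s: 19.28
position: [0.501, 0.127, 0.1174]
tcp_rot: [[0.988, -0.155, 0.001], [-0.155, -0.988, 0.0], [0.001, -0.0, -1.0]]
force: [-1.1, 0.5, 7.2]
opening: 0.116
grasp_force: 30.0
```

Scaled: -0.0008 m / 0.5 = -0.0016, -0.0006 m / 0.5 = -0.0012.

>>> play_rows(motion=[[[0,0,-0.0006,0,0,0],[0,0,-0.0012,0,0,0],[0,0,-0.0016,0,0,0],[0,0,-0.0016,0,0,0]]])

```text
time_s: 19.62
position: [0.5009, 0.127, 0.1175]
tcp_rot: [[0.988, -0.155, 0.0], [-0.155, -0.988, 0.0], [0.0, -0.0, -1.0]]
force: [0.4, -0.1, 3.4]
opening: 0.108
grasp_force: 30.0
```

>>> play_rows(motion=[[[0,0,0,0,0,0],[0,0,0,0,0,0],[0,0,0,0,0,0],[0,0,0,0,0,0],[0,0,0,0,0,0],[0,0,0,0,0,0],[0,0,0,0,0,0]]], fingers=0.035)

```text
time_s: 20.2
position: [0.5008, 0.127, 0.1173]
tcp_rot: [[0.988, -0.155, -0.0], [-0.155, -0.988, -0.0], [-0.0, 0.0, -1.0]]
force: [-0.4, 0.3, -0.0]
opening: 0.397
grasp_force: 0.0
```

```bash
python3 - <<'E'
from h import *
c=cap('wrist','w6');s=bot.read_state();print(s['position'],s['force'],s['opening'],s['grasp_force'])
E
```

```text
[0.50084952 0.12697386 0.11729717] [ 0.51276468 -0.35153795 -0.65059779] 0.39290851506843416 0.0
```

View pics/w6.png

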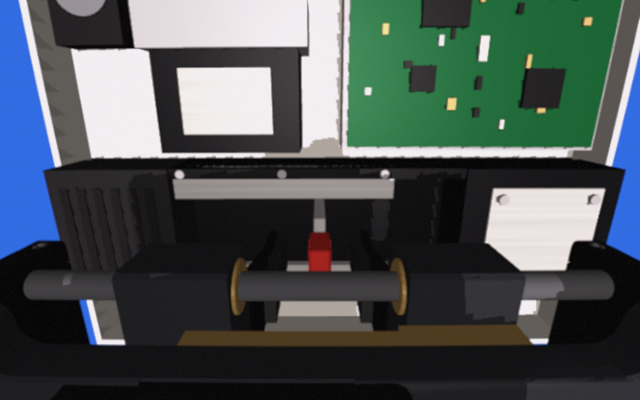

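The fingers are open and clear of the red tab at (319,250), which stands upright. I'm retracting straight up, then checking.

Scaled: -0.12 m / 0.5 = -0.24, -0.1 m / 0.5 = -0.2.

>>> play_rows(motion=[[[0,0,-0.01,0,0,0],[0,0,-0.03,0,0,0],[0,0,-0.06,0,0,0],[0,0,-0.1,0,0,0],[0,0,-0.15,0,0,0],[0,0,-0.2,0,0,0],[0,0,-0.24,0,0,0],[0,0,-0.24,0,0,0]]])

```text
time_s: 20.92
position: [0.5037, 0.1272, 0.2425]
tcp_rot: [[0.988, -0.155, 0.011], [-0.155, -0.988, 0.0], [0.01, -0.002, -1.0]]
force: [0.9, -0.1, 0.4]
opening: 0.404
grasp_force: 0.0
```

```bash
python3 - <<'E'
from h import *
c=cap('wrist','w7');s=bot.read_state();print(s['position'],s['force'])
f2=cv2.cvtColor(c['frame'],cv2.COLOR_RGB2HSV).astype(int);H,S,V=f2[...,0],f2[...,1],f2[...,2]
m=((H<6)|(H>174))&(S>120)&(V>100);n,l,st,ce=cv2.connectedComponentsWithStats(m.astype(np.uint8))
for i in range(1,n):
  if st[i,4]>100:
    v,u=np.nonzero(l==i);X=onz(c,np.c_[u,v],0.126)[:,:2].astype(np.float32);print(st[i],cv2.minAreaRect(X*1000))
R=s['tcp_rot'];T=lambda x,y,z:np.array([.5009,.127,0])+R@np.array([x,y,0])+[0,0,z]
print(proj(c,[T(.012,.005,.126),T(.012,-.005,.126),T(-.012,.005,.126),T(-.012,-.005,.126)]))
E
```

```text
[0.502463   0.12710348 0.24040129] [-0.01117124 -0.33961653  0.19835477]
[314 188  13  27 335] ((501.18817138671875, 127.40521240234375), (10.163607597351074, 22.816776275634766), 81.1077651977539)
[[326.56775767 187.59168887]
 [314.53643677 187.59466455]
 [326.37949138 214.8737737 ]
 [314.63975208 214.87617938]]
```

View pics/w7.png

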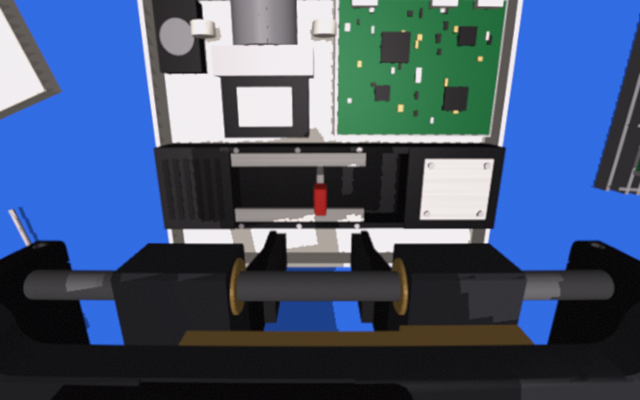

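The red holder stands upright between the rails, with its tab at (320,200) where it was released, at home height. The robot is clear, so I'm handing in.

```bash
python3 -c "
from rig import bot
print(bot.hand_in())"
```

```text
the job is handed in; nothing more can be done
None
```

The red holder is fitted: it stands upright in the notches, 8 mm below the channel floor, it is released with the arm clear, the highest force I read was about 7 N, and the job is handed in.

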